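Tip the loaf tins down onto their bases

TASK

Two loaf tins, one red and one blue, stand on end on the pastry board. Push each one over with the fingers so that it drops onto its base with its open mouth up, ready to be filled, tipping it where it stands rather than shoving it along the board. Do not pinch, lift or carry the tins or let them fall any other way, push gently, and leave everything else where it is.

Things in the scene. Friction and masses are not known exactly. Their poses are not given: they have to be found in the camera images.
- board: wooden pastry board, 480 mm (x) by 660 mm (y), 18 mm thick, fixed to the counter. Origin: centre of its underside, so its top is 18 mm above the origin
- red_tin: red straight-sided loaf tin with one open, white-rimmed side (mouth), loose, 0.2 to 0.4 kg, 4 mm walls, standing on end on the board: 140 mm tall, 80 mm wide (its y), 65 mm mouth to base (its x). Origin: centre of the end it stands on. x points level from the mouth (x = -32.5 mm) to the closed base panel (x = +32.5 mm), z up along the tin; once tipped onto its base, x points straight down
- red_tin_heel (a point): middle of the lower base edge of the red tin (x = +32.5 mm, z = 0 in its frame), the edge it tips about, which stays on the board. Pushed along the tin's +x near the top of its mouth side, the tin tips about this edge; once its top has gone about 50 mm it falls on by itself
- blue_tin: blue straight-sided loaf tin with one open, white-rimmed side (mouth), loose, 0.2 to 0.4 kg, 4 mm walls, standing on end on the board: 140 mm tall, 80 mm wide (its y), 65 mm mouth to base (its x). Origin: centre of the end it stands on. x points level from the mouth (x = -32.5 mm) to the closed base panel (x = +32.5 mm), z up along the tin; once tipped onto its base, x points straight down
- blue_tin_heel (a point): middle of the lower base edge of the blue tin (x = +32.5 mm, z = 0 in its frame), the edge it tips about, which stays on the board. Pushed along the tin's +x near the top of its mouth side, the tin tips about this edge; once its top has gone about 50 mm it falls on by itself
- white_tin: white loaf tin (dark rim), same size as the other two but already lying on its base, mouth up, on the counter right of the board; bystander. Origin: centre of its underside, z up through the mouth
- nozzle: small steel piping nozzle, cone 28 mm across and 45 mm tall, standing near the middle of the board between the two tins; bystander. Origin: centre of its underside
- sprinkles: jar of sprinkles, 56 mm across, 90 mm tall, yellow cap, on the counter left of the board; bystander. Origin: centre of its underside
- colour_bottle: small amber bottle of food colour, 36 mm across, 85 mm tall, on the counter left of the board; bystander. Origin: centre of its underside
- cutter: round copper pastry cutter, an open ring 60 mm across and 40 mm tall, on the counter right of the board; bystander. Origin: centre of its underside

How it is judged:
By the outcome, as a careful person would: the job done as asked, in the order asked, and still so for the second after the job is handed in, with the robot touching nothing.
It also fails if it takes over 46 s, if anything falls off the work surface, if the arm or the gripper's body presses on something with over 40 N, if the wrist force passes 120 N, or if a joint passes its speed limit or range.

ROBOT

A 6-joint arm with a two-finger parallel gripper is mounted at the origin on the work surface. World frame = base frame: x ahead of the robot, y to its left, z up, the work surface at z = 0. Lengths are in m, angles in rad, forces in N, time in s.
With the tool pointing down it reaches from about 0.275 to 0.825 m from the base axis. Payload 4.9 kg.
Tool frame: the origin (TCP) lies at the very end of the fingers, on their centre line; the grasp point (between the pads) lies 19 mm behind it; z points along the fingers, y is the line along which they close (so a half turn about z gives the same grasp; the last joint's range is limited). The gripper opens to 85 mm and grips with 20 to 120 N. Pads are 22 mm wide; open, the fingers measure 114 mm over their backs; the gripper's body (76 mm by 85 mm) begins 54 mm behind the grasp point. The pads swing forward as they close: fully open they stand 13 mm farther back than shut.
Start: joints at [-1.353, 0.326, -0.193, 1.052, 0, 1.437], TCP at [0.19, -0.516, 0.195] pointing down, gripper open.
Joint ranges: [-2.65, 2.65], [-0.97, 1.79], [-1.3, 1.35], [-1.93, 2.1], [-1.47, 1.37], [-3.14, 3.14]. Speed limits (rad/s): [2.57, 2.57, 3.14, 3.14, 3.14, 3.14].

INTERFACE

Orientations are given as a rotation vector (axis times angle).
In Python, from cell import * gives the robot as it stands.
- The arm moves only by the tool play_rows, never from a script. Its argument "deltas" is a list of rows, each an object with "grip": the opening, from 0 (shut) to 1 (fully open); "offset": the shift along the tool's x, y, z in m, a list of three; "twist": the turn about the tool's z in rad. In form: [{"grip": grip, "offset": [tx, ty, tz], "twist": twist}, ...]. A call has exactly 10 rows; each row shifts and turns the commanded pose from where the row before left it, along the tool's axes as they then stand; what a row does not reach is not made up. A row lasts 1/10 s, in which the tool goes at most 50 mm and 8.59 degrees, less where a joint would pass 70% of its speed; a pose out of reach is approached as far as the arm can. A call with a gripper value outside its range is refused whole. The fingers move at their own pace and stop on an object; the grip force is fixed at half the most. Time passes only in rows, so rows that do not move let the fingers close, or fill a call up. It gives the time, the measured TCP pose, the force, the opening and the grip force at its end, in the units of the state.
- sense(): the state, without advancing time (a new reading comes with each control period).
- capture(name): name is "scene" or "top" or "wrist"; returns a dict with "pixels" (400x640x3 uint8, red, green, blue), "fx", "fy", "cx", "cy" (pixels), "extrinsics" (4x4, takes a point from world to camera coordinates). Camera axes: x right, y down, z forward; pixel columns grow to the right and rows downward; lengths in m; the calibration is good to about 2 mm. The wrist camera is an equidistant fisheye: a pixel r from the principal point sees the ray r / f radians off the axis. A picture is of the moment at which its call begins. There is no depth.
- job_done(): hands the job in; it is judged then, once.
The state is a dict: "clock": time; "joint_positions": joint angles; "qvel": joint speeds; "effort": joint torques, N m; "position": TCP position; "tcp_rot": TCP orientation; "wrist_force": force on the tool from outside, world axes, zero at the start; "wrist_torque": the same for the moment, N m; "finger_gap": opening from 0.0 (shut) to 1.0 (fully open); "grip_force": force on a finger pad.
Only numpy, scipy, OpenCV 4.12 (cv2) and the standard library are available. Lean on these libraries where they do the work, as an engineer would, in place of code of your own. Each camera call takes 0.05 s, during which the arm holds its last target. There are 200 camera calls.

## Working session

There is one attempt and no reset: what is moved stays moved. The work goes in short steps, Python scripts to look and compute and a tool call to move; the robot and the scene stay as the last step left them, time stands still between calls to the robot, and variables do not carry over. Pictures are saved under pics/ and viewed, at most 10 in all, crops included, and the job is handed in when it is done.

Besides the shell and the picture viewer there is one more tool, called after "Call:" by a JSON object that holds its "fn" and its "kwargs". play_rows: Moves the arm, as the interface text tells. Its arguments: {"type":"object","properties":{"deltas":{"type":"array"}},"required":["deltas"]}

```bash
mkdir -p pics
python3 - <<'E'
from cell import *
import cv2
for n in("scene","top"):
    c=capture(n); cv2.imwrite(f"pics/{n}0.png",c["pixels"][:,:,::-1])
    print(n,c["fx"],c["fy"],c["cx"],c["cy"],c["extrinsics"])
s=sense();print(s["position"],s["tcp_rot"],s["clock"],s["wrist_force"])
E
```

```text
scene 457.73392221316146 457.73392221316146 322.3601758533826 200.5125576133833 [[-0.49732166  0.86729976  0.0215012   0.29019035]
 [ 0.56266618  0.34130663 -0.75293861 -0.25478088]
 [-0.66036198 -0.36235468 -0.65773942  1.72904849]
 [ 0.          0.          0.          1.        ]]
top 496.029749423679 496.029749423679 312.90002581164345 202.41673987410908 [[-0.0246313  -0.99962472 -0.01198787 -0.01384276]
 [-0.98142465  0.02646156 -0.19001433  0.51302916]
 [ 0.19026024  0.00708489 -0.98170813  1.82472805]
 [ 0.          0.          0.          1.        ]]
[ 0.18940549 -0.5157344   0.19468938] [-3.09158207e+00 -5.49458235e-01  9.09920864e-05] 0.1 [-0.54442787 -0.98028313  1.09780755]
```

View pics/scene0.png

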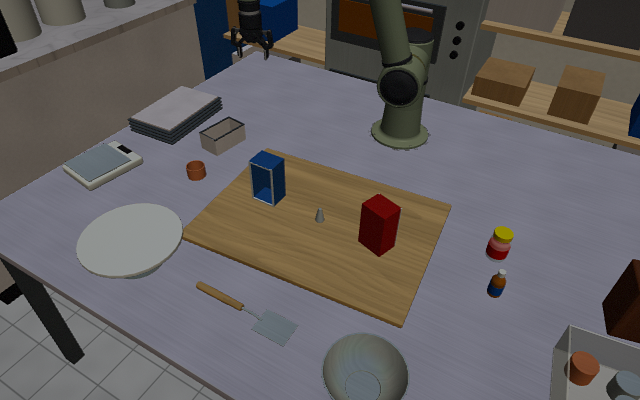

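View pics/top0.png

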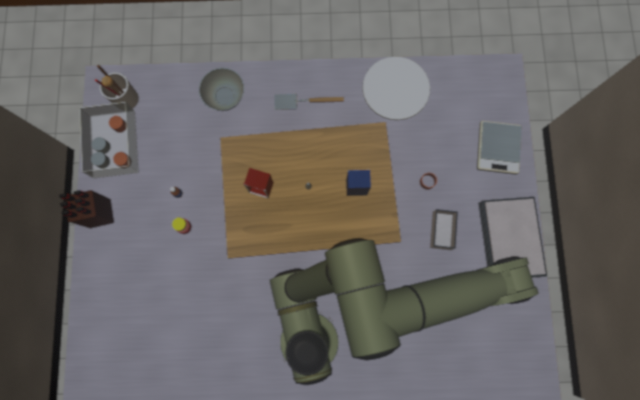

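The scene view shows the blue tin near (267,178), with its open mouth facing the camera's left, and the red tin near (379,225), with closed sides visible. The top view shows red at (258,182) with a pale rim on the robot side, and blue at (359,182). I'll enlarge both.

Run:
```python
import cv2,numpy as np
t=cv2.imread("pics/top0.png");s=cv2.imread("pics/scene0.png")
def crop(im,x,y,w,h,k):return cv2.resize(im[y:y+h,x:x+w],None,fx=k,fy=k,interpolation=cv2.INTER_CUBIC)
a=np.hstack([crop(t,235,160,50,45,8),crop(t,335,160,50,45,8)])
b=np.hstack([crop(s,240,145,80,70,5),crop(s,340,190,80,70,5)])
cv2.imwrite("pics/ta.png",a);cv2.imwrite("pics/sb.png",b)
```

```text
(no output)
```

View pics/ta.png

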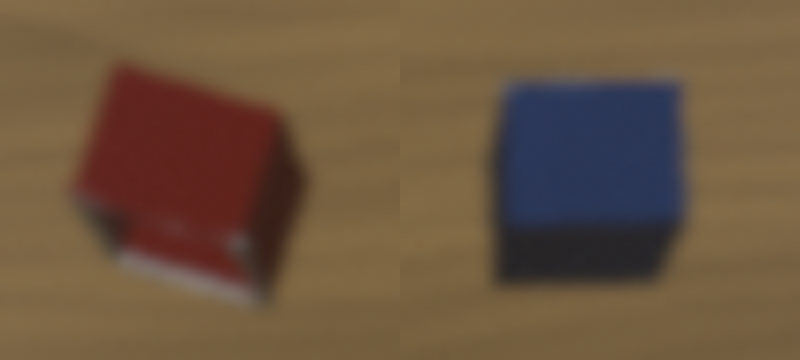

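View pics/sb.png

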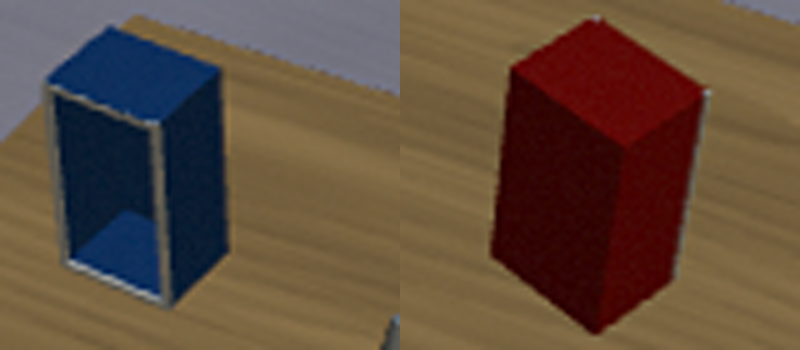

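Blue's mouth faces +x, away from the robot, so it tips towards the robot. Red's mouth faces the robot, so it tips away. I'll fit the poses to corners read from both views, plus the nozzle.

```bash
cat > h.py <<'E'
import numpy as np
from scipy.optimize import least_squares
from cell import *
def proj(c,P):
    q=np.asarray(P)@c["extrinsics"][:3,:3].T+c["extrinsics"][:3,3]
    return np.c_[c["fx"]*q[:,0]/q[:,2]+c["cx"],c["fy"]*q[:,1]/q[:,2]+c["cy"]]
def fit(obs,p0): # obs: (cam, [(lx,ly,z,u,v)])
    def r(p):
        o=[]
        for c,L in obs:
            L=np.array(L,float);a=p[2];R=np.array([[np.cos(a),-np.sin(a)],[np.sin(a),np.cos(a)]])
            o.append(proj(c,np.c_[L[:,:2]@R.T+p[:2],L[:,2]])-L[:,3:])
        return np.concatenate(o).ravel()
    s=least_squares(r,p0);return s.x,np.sqrt(np.mean(s.fun**2))
E
python3 - <<'E'
from h import *
T=capture("top");S=capture("scene")
def mk(L,k,x0,y0): return [(.0325*a,.04*b,.018+.14*h,(X+.5)/k-.5+x0,(Y+.5)/k-.5+y0) for a,b,h,X,Y in L]
red=[(T,mk([(1,1,1,117,65),(1,-1,1,280,112),(-1,-1,1,240,240),(-1,1,1,75,190)],8,235,160)),
 (S,mk([(-1,1,1,308,92),(-1,-1,1,195,18),(1,1,1,222,147),(1,-1,1,112,68),(1,1,0,197,333),(1,-1,0,92,258),(-1,1,0,275,277)],5,340,190))]
blue=[(T,mk([(1,-1,1,100,220),(1,1,1,285,220),(-1,-1,1,105,82),(-1,1,1,282,82)],8,335,160)),
 (S,mk([(-1,-1,1,158,122),(-1,1,1,48,87),(1,-1,1,220,70),(1,1,1,110,27),(-1,1,0,65,265),(-1,-1,0,170,305),(1,-1,0,228,252)],5,240,145))]
for n,o,p in(("red",red,[.5,.1,0]),("blue",blue,[.5,-.1,3.1])):
    print(n,*fit(o,p),[fit([q],p)[0].round(4) for q in o])
# nozzle: top ctr, scene base ctr
print("noz",fit([(T,[(0,0,.045,308,185)]),(S,[(0,0,.018,320,221)])],[.5,0,0]))
s=sense();print(s["joint_positions"],s["clock"])
from scipy.spatial.transform import Rotation as R
print(R.from_rotvec(s["tcp_rot"]).as_matrix().round(3))
E
```

```text
red [ 0.58340791  0.17126017 -0.31475934] 0.4640785502265491 [array([ 0.5843,  0.1715, -0.3164]), array([ 0.5828,  0.1711, -0.3146])]
blue [ 0.57369732 -0.19512307  3.13073052] 0.6087320284752498 [array([ 0.5746, -0.194 ,  3.1051]), array([ 0.5728, -0.1961,  3.147 ])]
noz (array([ 0.58385295, -0.00834299,  0.        ]), np.float64(0.5622019824234127))
[-1.35321034e+00  3.26686609e-01 -1.93182304e-01  1.05198135e+00
  2.21854039e-05  1.43659652e+00] 0.2
[[ 0.939  0.345 -0.   ]
 [ 0.345 -0.939  0.001]
 [ 0.    -0.001 -1.   ]]
```

Call:
{"fn": "play_rows", "kwargs": {"deltas": [{"grip": 0, "offset": [0, 0, -0.005], "twist": -0.124}, {"grip": 0, "offset": [0, 0, -0.005], "twist": -0.124}, {"grip": 0, "offset": [0, 0, -0.005], "twist": -0.124}, {"grip": 0, "offset": [0, 0, -0.005], "twist": -0.124}, {"grip": 0, "offset": [0, 0, -0.005], "twist": -0.124}, {"grip": 0, "offset": [0, 0, -0.005], "twist": -0.124}, {"grip": 0, "offset": [0, 0, -0.005], "twist": -0.124}, {"grip": 0, "offset": [0, 0, -0.005], "twist": -0.124}, {"grip": 0, "offset": [0, 0, -0.005], "twist": -0.124}, {"grip": 0, "offset": [0, 0, -0.005], "twist": -0.124}]}}

```text
clock: 1.2
position: [0.1895, -0.5161, 0.2453]
tcp_rot: [-2.192, -2.25, -0.001]
wrist_force: [0.4, 0.5, -0.6]
finger_gap: 0.0
grip_force: 0.0
```

Call:
{"fn": "play_rows", "kwargs": {"deltas": [{"grip": 0, "offset": [0, 0, -0.005], "twist": -0.124}, {"grip": 0, "offset": [0, 0, -0.005], "twist": -0.124}, {"grip": 0, "offset": [0, 0, -0.005], "twist": -0.124}, {"grip": 0, "offset": [0, 0, -0.005], "twist": -0.124}, {"grip": 0, "offset": [0, 0, -0.005], "twist": -0.124}, {"grip": 0, "offset": [0, 0, -0.005], "twist": -0.124}, {"grip": 0, "offset": [0, 0, -0.005], "twist": -0.124}, {"grip": 0, "offset": [0, 0, -0.005], "twist": -0.124}, {"grip": 0, "offset": [0, 0, -0.005], "twist": -0.124}, {"grip": 0, "offset": [0, 0, -0.005], "twist": -0.124}]}}

```text
clock: 2.2
position: [0.1895, -0.5162, 0.2954]
tcp_rot: [-0.477, -3.105, -0.001]
wrist_force: [0.5, -1.0, -0.4]
finger_gap: -0.004
grip_force: 0.0
```

```bash
cat >> h.py <<'E'
from scipy.spatial.transform import Rotation as Ro
def todo(x,y,z,yaw): # tool offset to target + twist
    s=sense();M=Ro.from_rotvec(s["tcp_rot"]).as_matrix()
    cy=np.arctan2(M[1,0],M[0,0]);d=np.array([x,y,z])-s["position"]
    print("clk",s["clock"],"pos",s["position"].round(4),"yaw",round(cy,4),"gap",s["finger_gap"],"F",np.round(s["wrist_force"],2))
    print("tool offset",(M.T@d).round(4),"twist",-(((yaw-cy)+np.pi)%(2*np.pi)-np.pi))
E
python3 - <<'E'
from h import *
todo(.512,.194,.29,2.827)
E
```

```text
clk 2.2 pos [ 0.1895 -0.5162  0.2954] yaw 2.8369 gap -0.0035574270902702923 F [ 0.51 -0.97 -0.36]
tool offset [-0.0946  0.7742  0.0057] twist 0.009930914710833516
```

Call:
{"fn": "play_rows", "kwargs": {"deltas": [{"grip": 0, "offset": [-0.003, 0.026, 0], "twist": 0.01}, {"grip": 0, "offset": [-0.003, 0.026, 0], "twist": 0}, {"grip": 0, "offset": [-0.003, 0.026, 0], "twist": 0}, {"grip": 0, "offset": [-0.003, 0.026, 0], "twist": 0}, {"grip": 0, "offset": [-0.003, 0.026, 0], "twist": 0}, {"grip": 0, "offset": [-0.003, 0.026, 0], "twist": 0}, {"grip": 0, "offset": [-0.003, 0.026, 0], "twist": 0}, {"grip": 0, "offset": [-0.003, 0.026, 0], "twist": 0}, {"grip": 0, "offset": [-0.003, 0.026, 0], "twist": 0}, {"grip": 0, "offset": [-0.003, 0.026, 0], "twist": 0}]}}

```text
clock: 3.2
position: [0.2997, -0.2777, 0.2953]
tcp_rot: [-0.5, -3.101, -0.0]
wrist_force: [0.3, -0.4, -0.4]
finger_gap: 0.003
grip_force: 0.0
```

Call:
{"fn": "play_rows", "kwargs": {"deltas": [{"grip": 0, "offset": [-0.003, 0.026, 0], "twist": 0}, {"grip": 0, "offset": [-0.003, 0.026, 0], "twist": 0}, {"grip": 0, "offset": [-0.003, 0.026, 0], "twist": 0}, {"grip": 0, "offset": [-0.003, 0.026, 0], "twist": 0}, {"grip": 0, "offset": [-0.003, 0.026, 0], "twist": 0}, {"grip": 0, "offset": [-0.003, 0.026, 0], "twist": 0}, {"grip": 0, "offset": [-0.003, 0.026, 0], "twist": 0}, {"grip": 0, "offset": [-0.003, 0.026, 0], "twist": 0}, {"grip": 0, "offset": [-0.003, 0.026, 0], "twist": 0}, {"grip": 0, "offset": [-0.003, 0.026, 0], "twist": 0}]}}

```text
clock: 4.2
position: [0.4099, -0.0404, 0.2953]
tcp_rot: [-0.5, -3.101, 0.0]
wrist_force: [0.0, 0.2, 0.1]
finger_gap: -0.008
grip_force: 0.0
```

Call:
{"fn": "play_rows", "kwargs": {"deltas": [{"grip": 0, "offset": [-0.003, 0.026, 0], "twist": 0}, {"grip": 0, "offset": [-0.003, 0.026, 0], "twist": 0}, {"grip": 0, "offset": [-0.003, 0.026, 0], "twist": 0}, {"grip": 0, "offset": [-0.003, 0.026, 0], "twist": 0}, {"grip": 0, "offset": [-0.003, 0.026, 0], "twist": 0}, {"grip": 0, "offset": [-0.003, 0.026, 0], "twist": 0}, {"grip": 0, "offset": [-0.003, 0.026, 0], "twist": 0}, {"grip": 0, "offset": [-0.003, 0.026, 0], "twist": 0}, {"grip": 0, "offset": [-0.003, 0.02, 0], "twist": 0}, {"grip": 0, "offset": [0, 0, 0], "twist": 0}]}}

```text
clock: 5.2
position: [0.5076, 0.1683, 0.2947]
tcp_rot: [-0.496, -3.102, -0.0]
wrist_force: [0.4, -0.6, -0.5]
finger_gap: 0.004
grip_force: 0.0
```

Run:
```python
from h import *
todo(.512,.1945,.136,2.827)
```

```text
clk 5.2 pos [0.5076 0.1683 0.2947] yaw 2.8245 gap 0.00396129336101268 F [ 0.4  -0.62 -0.48]
tool offset [0.0039 0.0263 0.1587] twist -0.0025232776176493665
```

Call:
{"fn": "play_rows", "kwargs": {"deltas": [{"grip": 0, "offset": [0.002, 0.013, 0], "twist": 0}, {"grip": 0, "offset": [0.002, 0.013, 0], "twist": 0}, {"grip": 0, "offset": [0, 0, 0.025], "twist": 0}, {"grip": 0, "offset": [0, 0, 0.025], "twist": 0}, {"grip": 0, "offset": [0, 0, 0.025], "twist": 0}, {"grip": 0, "offset": [0, 0, 0.025], "twist": 0}, {"grip": 0, "offset": [0, 0, 0.025], "twist": 0}, {"grip": 0, "offset": [0, 0, 0.02], "twist": 0}, {"grip": 0, "offset": [0, 0, 0.013], "twist": 0}, {"grip": 0, "offset": [0, 0, 0], "twist": 0}]}}

```text
clock: 6.2
position: [0.5097, 0.1922, 0.1356]
tcp_rot: [-0.5, -3.098, 0.002]
wrist_force: [-0.4, -0.3, 0.4]
finger_gap: 0.001
grip_force: 0.0
```

Run:
```python
from h import *
import cv2
todo(.512,.1945,.136,2.827)
c=capture("scene");cv2.imwrite("pics/s1.png",cv2.resize(c["pixels"][120:280,200:456,::-1],None,fx=3,fy=3,interpolation=cv2.INTER_CUBIC))
```

```text
clk 6.2 pos [0.5097 0.1922 0.1356] yaw 2.8215 gap 0.001342465720035406 F [-0.4  -0.27  0.41]
tool offset [-0.0014  0.0029 -0.0004] twist -0.005539119719769836
```

View pics/s1.png

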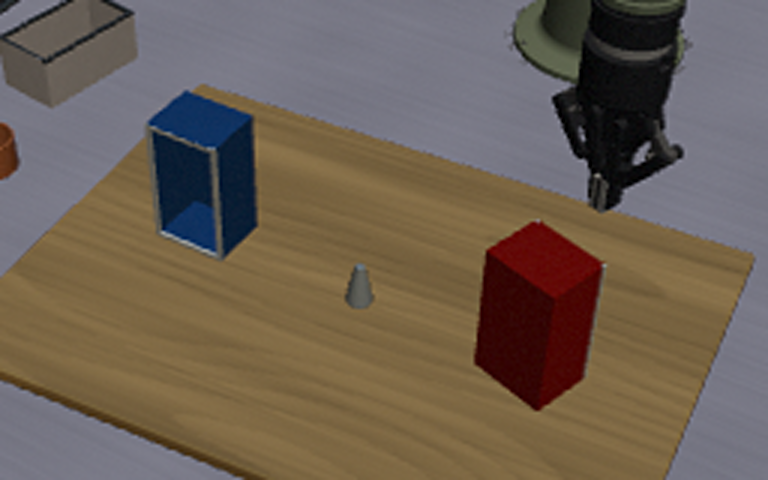

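The fingertips, at (600,205) in the crop, are shut behind the red tin's mouth side. Next I push along tool -x.

Call:
{"fn": "play_rows", "kwargs": {"deltas": [{"grip": 0, "offset": [-0.005, 0.003, 0], "twist": 0}, {"grip": 0, "offset": [-0.005, 0, 0], "twist": 0}, {"grip": 0, "offset": [-0.005, 0, 0], "twist": 0}, {"grip": 0, "offset": [-0.005, 0, 0], "twist": 0}, {"grip": 0, "offset": [-0.004, 0, 0], "twist": 0}, {"grip": 0, "offset": [-0.004, 0, 0], "twist": 0}, {"grip": 0, "offset": [-0.004, 0, 0], "twist": 0}, {"grip": 0, "offset": [-0.004, 0, 0], "twist": 0}, {"grip": 0, "offset": [-0.004, 0, 0], "twist": 0}, {"grip": 0, "offset": [-0.004, 0, 0], "twist": 0}]}}

```text
clock: 7.25
position: [0.5544, 0.1813, 0.1373]
tcp_rot: [-0.5, -3.101, 0.0]
wrist_force: [0.2, -0.4, 0.0]
finger_gap: 0.002
grip_force: 0.0
```

Call:
{"fn": "play_rows", "kwargs": {"deltas": [{"grip": 0, "offset": [-0.004, 0, 0], "twist": 0}, {"grip": 0, "offset": [-0.004, 0, 0], "twist": 0}, {"grip": 0, "offset": [-0.004, 0, 0], "twist": 0}, {"grip": 0, "offset": [-0.004, 0, 0], "twist": 0}, {"grip": 0, "offset": [-0.004, 0, 0], "twist": 0}, {"grip": 0, "offset": [0, 0, 0], "twist": 0}, {"grip": 0, "offset": [0, 0, 0], "twist": 0}, {"grip": 0, "offset": [0, 0, 0], "twist": 0}, {"grip": 0, "offset": [0, 0, 0], "twist": 0}, {"grip": 0, "offset": [0, 0, 0], "twist": 0}]}}

```text
clock: 8.25
position: [0.573, 0.1753, 0.1374]
tcp_rot: [-0.5, -3.102, -0.0]
wrist_force: [-0.7, -0.7, -0.1]
finger_gap: -0.003
grip_force: 0.0
```

Run:
```python
from h import *
import cv2
todo(.593,.168,.136,2.827)
c=capture("scene");cv2.imwrite("pics/s2.png",cv2.resize(c["pixels"][120:280,200:456,::-1],None,fx=3,fy=3,interpolation=cv2.INTER_CUBIC))
```

```text
clk 8.25 pos [0.573  0.1753 0.1374] yaw 2.8219 gap -0.0028117156770664778 F [-0.74 -0.71 -0.09]
tool offset [-0.0213 -0.0006  0.0014] twist -0.005050754823100689
```

View pics/s2.png

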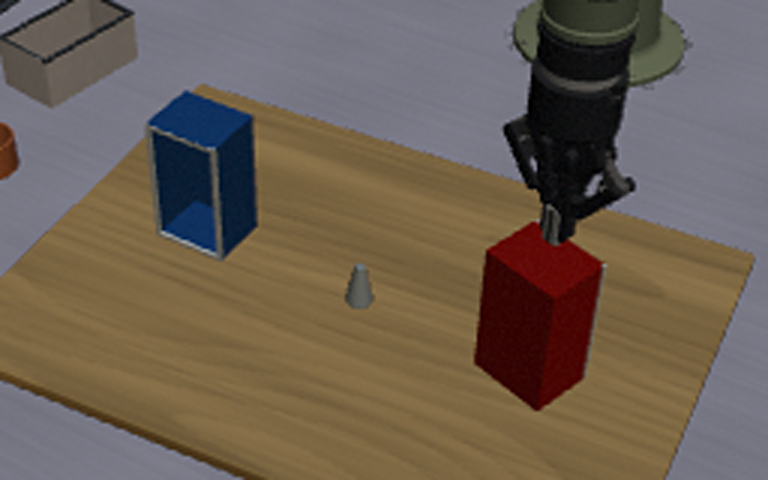

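The red tin hasn't moved, and the fingertips at about (555,243) appear to lie over its top face. I'll check the tip height by projection.

Run:
```python
from h import *
S=capture("scene");T=capture("top")
for n,p in(("before",(.5097,.1922,.1356)),("now",(.573,.1753,.1374)),("now z.16",(.573,.1753,.16))):
    u=proj(S,[p])[0];print(n,u,((u-[200,120])*3).round(),proj(T,[p])[0])
s=sense();print(s["position"],s["wrist_force"],s["wrist_torque"],s["effort"])
import cv2
a=lambda im,x,y,w,h,k:cv2.resize(im[y:y+h,x:x+w,::-1],None,fx=k,fy=k,interpolation=cv2.INTER_CUBIC)
W=capture("wrist")["pixels"]
cv2.imwrite("pics/s3.png",np.hstack([a(S["pixels"],350,165,60,60,6),a(cv2.resize(W,(440,275)),40,0,360,275,1)[:275].repeat(1,0) if 0 else cv2.resize(W[:,140:500,::-1],(360,360))]))
```

```text
before [398.91313155 198.84682807] [597. 237.] [251.89185077 200.23219967]
now [383.6392209  209.69354687] [551. 269.] [256.45564808 182.90833371]
now z.16 [384.59812687 203.21880131] [554. 250.] [255.67569196 181.46679322]
[0.57306232 0.17521449 0.13741313] [ 0.28243429 -0.06564019 -0.22688034] [-0.01456807 -0.08643006  0.03534708] [ 4.01555240e-03 -5.03020263e+01  2.53629005e+01  2.13069245e-03
 -2.37230124e-04  2.61908042e-07]
```

View pics/s3.png

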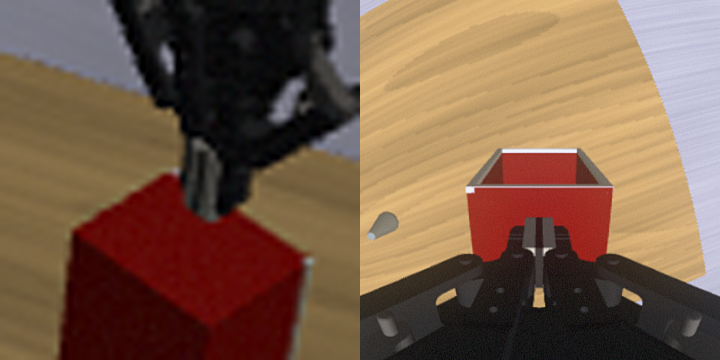

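Wrist and scene views agree: the fingers are hovering over the red end wall, with their ends about 30 mm higher than the reported TCP z. I'll back off to the mouth side, go 35 mm lower and push again.

Call:
{"fn": "play_rows", "kwargs": {"deltas": [{"grip": 0, "offset": [0.01, 0, 0], "twist": 0}, {"grip": 0, "offset": [0.015, 0, 0], "twist": 0}, {"grip": 0, "offset": [0.02, 0, 0], "twist": 0}, {"grip": 0, "offset": [0.02, 0, 0], "twist": 0}, {"grip": 0, "offset": [0, 0, 0], "twist": 0}, {"grip": 0, "offset": [0, 0, 0.012], "twist": 0}, {"grip": 0, "offset": [0, 0, 0.012], "twist": 0}, {"grip": 0, "offset": [0, 0, 0.011], "twist": 0}, {"grip": 0, "offset": [0, 0, 0], "twist": 0}, {"grip": 0, "offset": [0, 0, 0], "twist": 0}]}}

```text
clock: 9.45
position: [0.5112, 0.1953, 0.1015]
tcp_rot: [-0.501, -3.1, 0.001]
wrist_force: [0.4, 0.1, 0.3]
finger_gap: -0.001
grip_force: 0.0
```

Run:
```python
from h import *
import cv2
todo(.512,.1945,.102,2.827)
S=capture("scene");p=sense()["position"]
print(proj(S,[p,p+[0,0,.03]]))
W=capture("wrist")["pixels"]
cv2.imwrite("pics/s4.png",np.hstack([cv2.resize(S["pixels"][165:225,360:420,::-1],(360,360),interpolation=cv2.INTER_CUBIC),cv2.resize(W[:,140:500,::-1],(360,360))]))
```

```text
clk 9.45 pos [0.5112 0.1953 0.1015] yaw 2.8213 gap -0.0009876483331142838 F [0.37 0.09 0.25]
tool offset [-0.001  -0.0005 -0.0005] twist -0.005733386535438534
[[398.12023359 208.88502486]
 [399.57154118 200.63672096]]
```

View pics/s4.png

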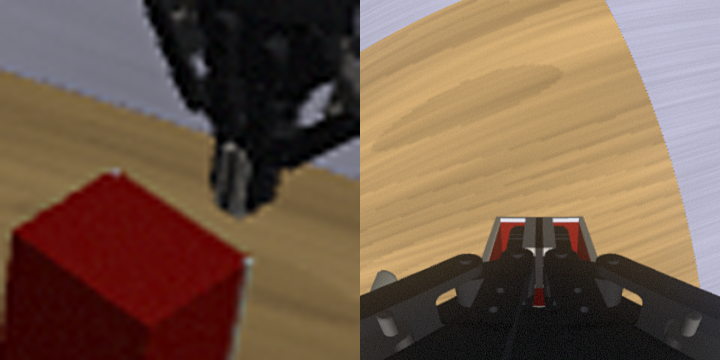

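The tip is now at pixel (400,201), a true height of about 0.13 m, in front of the mouth. Pushing.

Call:
{"fn": "play_rows", "kwargs": {"deltas": [{"grip": 0, "offset": [-0.005, 0, 0], "twist": 0}, {"grip": 0, "offset": [-0.005, 0, 0], "twist": 0}, {"grip": 0, "offset": [-0.005, 0, 0], "twist": 0}, {"grip": 0, "offset": [-0.005, 0, 0], "twist": 0}, {"grip": 0, "offset": [-0.004, 0, 0], "twist": 0}, {"grip": 0, "offset": [-0.004, 0, 0], "twist": 0}, {"grip": 0, "offset": [-0.004, 0, 0], "twist": 0}, {"grip": 0, "offset": [-0.004, 0, 0], "twist": 0}, {"grip": 0, "offset": [-0.004, 0, 0], "twist": 0}, {"grip": 0, "offset": [-0.004, 0, 0], "twist": 0}]}}

```text
clock: 10.55
position: [0.5534, 0.1817, 0.1024]
tcp_rot: [-0.5, -3.101, -0.0]
wrist_force: [0.5, 0.4, 0.5]
finger_gap: 0.003
grip_force: 0.2
```

Call:
{"fn": "play_rows", "kwargs": {"deltas": [{"grip": 0, "offset": [-0.004, 0, 0], "twist": 0}, {"grip": 0, "offset": [-0.004, 0, 0], "twist": 0}, {"grip": 0, "offset": [-0.004, 0, 0], "twist": 0}, {"grip": 0, "offset": [-0.004, 0, 0], "twist": 0}, {"grip": 0, "offset": [-0.004, 0, 0], "twist": 0}, {"grip": 0, "offset": [0, 0, 0], "twist": 0}, {"grip": 0, "offset": [0, 0, 0], "twist": 0}, {"grip": 0, "offset": [0, 0, 0], "twist": 0}, {"grip": 0, "offset": [0, 0, 0], "twist": 0}, {"grip": 0, "offset": [0, 0, 0], "twist": 0}]}}

```text
clock: 11.55
position: [0.572, 0.1756, 0.1024]
tcp_rot: [-0.5, -3.102, 0.0]
wrist_force: [-0.4, 0.2, 0.8]
finger_gap: -0.002
grip_force: 0.0
```

Run:
```python
from h import *
import cv2
todo(.593,.168,.102,2.827)
S=capture("scene")
W=capture("wrist")["pixels"]
cv2.imwrite("pics/s5.png",np.hstack([cv2.resize(S["pixels"][165:285,320:440,::-1],(360,360),interpolation=cv2.INTER_CUBIC),cv2.resize(W[:,140:500,::-1],(360,360))]))
```

```text
clk 11.55 pos [0.572  0.1756 0.1024] yaw 2.822 gap -0.0015911228118888508 F [-0.38  0.18  0.76]
tool offset [-0.0223 -0.0006  0.0004] twist -0.005036573782086329
```

View pics/s5.png

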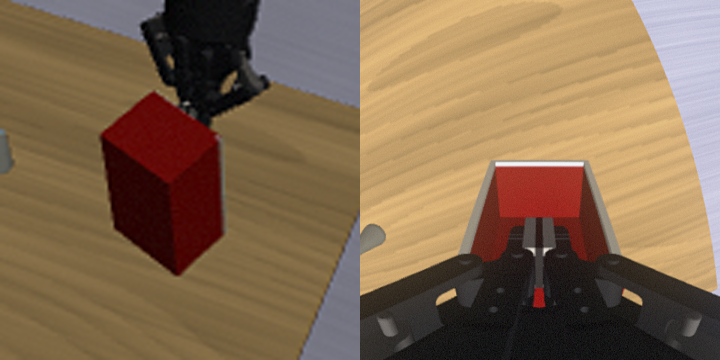

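The red tin is tilting about its heel: its top corner moved from (362,203) to (354,210), while the heel corner stayed at (379,257). Continuing.

Call:
{"fn": "play_rows", "kwargs": {"deltas": [{"grip": 0, "offset": [-0.004, 0, 0], "twist": 0}, {"grip": 0, "offset": [-0.004, 0, 0], "twist": 0}, {"grip": 0, "offset": [-0.004, 0, 0], "twist": 0}, {"grip": 0, "offset": [-0.004, 0, 0], "twist": 0}, {"grip": 0, "offset": [-0.004, 0, 0], "twist": 0}, {"grip": 0, "offset": [-0.004, 0, 0], "twist": 0}, {"grip": 0, "offset": [-0.004, 0, 0], "twist": 0}, {"grip": 0, "offset": [0, 0, 0], "twist": 0}, {"grip": 0, "offset": [0, 0, 0], "twist": 0}, {"grip": 0, "offset": [0, 0, 0], "twist": 0}]}}

```text
clock: 12.65
position: [0.5985, 0.1667, 0.1023]
tcp_rot: [-0.5, -3.101, 0.0]
wrist_force: [-0.2, 1.0, 0.8]
finger_gap: -0.004
grip_force: 0.0
```

```bash
cat >> h.py <<'E'
def mask(S,which): # colour blob box u0,v0,u1,v1,n near the board
    p=S["pixels"][100:300,180:460].astype(int);r,g,b=p[...,0],p[...,1],p[...,2]
    m=(r>50)&(r>4*g)&(r>4*b) if which=="red" else (b>40)&(b>2.5*r)
    v,u=np.nonzero(m);return np.r_[np.percentile(u,[1,99])+180,np.percentile(v,[1,99])+100,len(u)].round(1)
E
python3 - <<'E'
from h import *
S=capture("scene");print(mask(S,"red"),mask(S,"blue"))
# expected lying red: corners
def lying(x,y,a):
    R=np.array([[np.cos(a),-np.sin(a)],[np.sin(a),np.cos(a)]])
    P=np.array([[lx,ly] for lx in(.0325,.1725) for ly in(-.04,.04)])@R.T+[x,y]
    q=np.vstack([proj(S,np.c_[P,np.full(4,z)]) for z in(.018,.083)]);return q.min(0),q.max(0)
print(lying(.5834,.1713,-.315));todo(.65,-.195,.27,3.131)
E
```

```text
[ 321.  376.  232.  281. 1602.] [ 252.  283.  153.  201. 1304.]
(array([320.17908206, 224.07914351]), array([381.33955292, 284.39477624]))
clk 12.7 pos [0.5985 0.1668 0.1024] yaw 2.8219 gap 0.003561229672671483 F [0.56 0.22 0.25]
tool offset [-0.1625 -0.3273 -0.1677] twist -0.3090752553143612
```

The red tin's silhouette matches the predicted lying pose about the unmoved heel. Next: lift, turn and head for blue.

Call:
{"fn": "play_rows", "kwargs": {"deltas": [{"grip": 0, "offset": [0, 0, -0.02], "twist": 0}, {"grip": 0, "offset": [0, 0, -0.025], "twist": -0.05}, {"grip": 0, "offset": [0, 0, -0.025], "twist": -0.05}, {"grip": 0, "offset": [0, 0, -0.025], "twist": -0.05}, {"grip": 0, "offset": [0, 0, -0.025], "twist": -0.05}, {"grip": 0, "offset": [0, 0, -0.025], "twist": -0.05}, {"grip": 0, "offset": [0, 0, -0.02], "twist": -0.059}, {"grip": 0, "offset": [0, 0, 0], "twist": 0}, {"grip": 0, "offset": [0, 0, 0], "twist": 0}, {"grip": 0, "offset": [0, 0, 0], "twist": 0}]}}

```text
clock: 13.7
position: [0.598, 0.1666, 0.266]
tcp_rot: [-0.018, -3.139, 0.001]
wrist_force: [-0.6, -0.7, -0.4]
finger_gap: -0.003
grip_force: 0.0
```

Run:
```python
from h import *
todo(.65,-.195,.27,3.131)
```

```text
clk 13.7 pos [0.598  0.1666 0.266 ] yaw 3.1302 gap -0.003369732138727194 F [-0.63 -0.66 -0.36]
tool offset [-0.0561 -0.361  -0.004 ] twist -0.0007645812216874326
```

Call:
{"fn": "play_rows", "kwargs": {"deltas": [{"grip": 0, "offset": [-0.003, -0.02, 0], "twist": 0}, {"grip": 0, "offset": [-0.003, -0.02, 0], "twist": 0}, {"grip": 0, "offset": [-0.003, -0.02, 0], "twist": 0}, {"grip": 0, "offset": [-0.003, -0.02, 0], "twist": 0}, {"grip": 0, "offset": [-0.003, -0.02, 0], "twist": 0}, {"grip": 0, "offset": [-0.003, -0.02, 0], "twist": 0}, {"grip": 0, "offset": [-0.003, -0.02, 0], "twist": 0}, {"grip": 0, "offset": [-0.003, -0.02, 0], "twist": 0}, {"grip": 0, "offset": [-0.003, -0.02, 0], "twist": 0}, {"grip": 0, "offset": [-0.003, -0.02, 0], "twist": 0}]}}

```text
clock: 14.7
position: [0.6259, -0.0343, 0.2657]
tcp_rot: [-0.018, -3.139, -0.001]
wrist_force: [0.6, -0.1, -0.4]
finger_gap: 0.0
grip_force: 0.0
```

Call:
{"fn": "play_rows", "kwargs": {"deltas": [{"grip": 0, "offset": [-0.003, -0.02, 0], "twist": 0}, {"grip": 0, "offset": [-0.003, -0.02, 0], "twist": 0}, {"grip": 0, "offset": [-0.003, -0.02, 0], "twist": 0}, {"grip": 0, "offset": [-0.003, -0.02, 0], "twist": 0}, {"grip": 0, "offset": [-0.003, -0.02, 0], "twist": 0}, {"grip": 0, "offset": [-0.003, -0.02, 0], "twist": 0}, {"grip": 0, "offset": [-0.003, -0.02, 0], "twist": 0}, {"grip": 0, "offset": [-0.003, -0.02, 0], "twist": 0}, {"grip": 0, "offset": [0, 0, 0], "twist": 0}, {"grip": 0, "offset": [0, 0, 0], "twist": 0}]}}

```text
clock: 15.7
position: [0.6488, -0.1946, 0.2671]
tcp_rot: [-0.019, -3.141, -0.001]
wrist_force: [-0.3, -0.0, 0.4]
finger_gap: 0.003
grip_force: 0.0
```

Run:
```python
from h import *
todo(.65,-.195,.102,3.131)
```

```text
clk 15.7 pos [ 0.6488 -0.1946  0.2671] yaw 3.1298 gap 0.002721967557037336 F [-0.32 -0.03  0.41]
tool offset [-0.0013 -0.0005  0.1651] twist -0.0012048133052671162
```

Call:
{"fn": "play_rows", "kwargs": {"deltas": [{"grip": 0, "offset": [-0.001, 0, 0.02], "twist": 0}, {"grip": 0, "offset": [0, 0, 0.025], "twist": 0}, {"grip": 0, "offset": [0, 0, 0.025], "twist": 0}, {"grip": 0, "offset": [0, 0, 0.025], "twist": 0}, {"grip": 0, "offset": [0, 0, 0.025], "twist": 0}, {"grip": 0, "offset": [0, 0, 0.025], "twist": 0}, {"grip": 0, "offset": [0, 0, 0.02], "twist": 0}, {"grip": 0, "offset": [0, 0, 0], "twist": 0}, {"grip": 0, "offset": [0, 0, 0], "twist": 0}, {"grip": 0, "offset": [0, 0, 0], "twist": 0}]}}

```text
clock: 16.7
position: [0.651, -0.1939, 0.1042]
tcp_rot: [0.016, 3.139, -0.001]
wrist_force: [-0.3, -0.9, 0.8]
finger_gap: 0.001
grip_force: 0.0
```

Run:
```python
from h import *
todo(.65,-.195,.102,3.131);print(mask(capture("scene"),"blue"))
```

```text
clk 16.7 pos [ 0.651  -0.1939  0.1042] yaw 3.1314 gap 0.0010666635919745668 F [-0.3  -0.93  0.83]
tool offset [ 0.001  -0.0011  0.0022] twist 0.00041027221488931787
[ 254.  283.  153.  201. 1075.]
```

Call:
{"fn": "play_rows", "kwargs": {"deltas": [{"grip": 0, "offset": [0.005, -0.001, 0.002], "twist": 0}, {"grip": 0, "offset": [0.005, 0, 0], "twist": 0}, {"grip": 0, "offset": [0.005, 0, 0], "twist": 0}, {"grip": 0, "offset": [0.005, 0, 0], "twist": 0}, {"grip": 0, "offset": [0.004, 0, 0], "twist": 0}, {"grip": 0, "offset": [0.004, 0, 0], "twist": 0}, {"grip": 0, "offset": [0.004, 0, 0], "twist": 0}, {"grip": 0, "offset": [0.004, 0, 0], "twist": 0}, {"grip": 0, "offset": [0.004, 0, 0], "twist": 0}, {"grip": 0, "offset": [0.004, 0, 0], "twist": 0}]}}

```text
clock: 17.75
position: [0.6056, -0.1944, 0.1005]
tcp_rot: [0.017, 3.141, -0.0]
wrist_force: [1.3, 0.4, 0.2]
finger_gap: 0.002
grip_force: 0.2
```

Call:
{"fn": "play_rows", "kwargs": {"deltas": [{"grip": 0, "offset": [0.004, 0, 0], "twist": 0}, {"grip": 0, "offset": [0.004, 0, 0], "twist": 0}, {"grip": 0, "offset": [0.004, 0, 0], "twist": 0}, {"grip": 0, "offset": [0.004, 0, 0], "twist": 0}, {"grip": 0, "offset": [0.004, 0, 0], "twist": 0}, {"grip": 0, "offset": [0, 0, 0], "twist": 0}, {"grip": 0, "offset": [0, 0, 0], "twist": 0}, {"grip": 0, "offset": [0, 0, 0], "twist": 0}, {"grip": 0, "offset": [0, 0, 0], "twist": 0}, {"grip": 0, "offset": [0, 0, 0], "twist": 0}]}}

```text
clock: 18.75
position: [0.586, -0.1942, 0.1003]
tcp_rot: [0.017, 3.142, -0.0]
wrist_force: [-0.5, -0.1, -0.5]
finger_gap: 0.001
grip_force: 0.0
```

Run:
```python
from h import *
todo(.564,-.195,.102,3.131);print(mask(capture("scene"),"blue"))
```

```text
clk 18.75 pos [ 0.586  -0.1942  0.1003] yaw 3.1309 gap 0.0011503610307014162 F [-0.49 -0.06 -0.48]
tool offset [ 0.022  -0.001  -0.0017] twist -9.388092568807238e-05
[ 255.  287.  151.  198. 1049.]
```

Call:
{"fn": "play_rows", "kwargs": {"deltas": [{"grip": 0, "offset": [0.004, 0, 0], "twist": 0}, {"grip": 0, "offset": [0.004, 0, 0], "twist": 0}, {"grip": 0, "offset": [0.004, 0, 0], "twist": 0}, {"grip": 0, "offset": [0.004, 0, 0], "twist": 0}, {"grip": 0, "offset": [0.004, 0, 0], "twist": 0}, {"grip": 0, "offset": [0.004, 0, 0], "twist": 0}, {"grip": 0, "offset": [0.004, 0, 0], "twist": 0}, {"grip": 0, "offset": [0, 0, 0], "twist": 0}, {"grip": 0, "offset": [0, 0, 0], "twist": 0}, {"grip": 0, "offset": [0, 0, 0], "twist": 0}]}}

```text
clock: 19.8
position: [0.5581, -0.194, 0.1004]
tcp_rot: [0.017, 3.141, -0.0]
wrist_force: [0.2, 0.2, -0.0]
finger_gap: 0.002
grip_force: 0.0
```

Run:
```python
from h import *
S=capture("scene");print(mask(S,"blue"))
P=np.array([[.5737-.0325-a,-.195+b] for a in(0,.14) for b in(-.04,.04)])
q=np.vstack([proj(S,np.c_[P,np.full(4,z)]) for z in(.018,.083)]);print(q.min(0),q.max(0));todo(.6,-.195,.27,3.131)
```

```text
[ 265.   308.   152.3  191.  1130. ]
[263.27842183 147.91821592] [309.24918409 195.10718261]
clk 19.85 pos [ 0.558  -0.1939  0.1004] yaw 3.1308 gap 0.00010786252549138185 F [-0.02  0.06 -0.44]
tool offset [-0.042  -0.0006 -0.1696] twist -0.0001576201486321871
```

Blue is down, matching its predicted lying silhouette. I'll raise the tool clear and take the last look.

Call:
{"fn": "play_rows", "kwargs": {"deltas": [{"grip": 0, "offset": [0, 0, -0.02], "twist": 0}, {"grip": 0, "offset": [0, 0, -0.025], "twist": 0}, {"grip": 0, "offset": [0, 0, -0.025], "twist": 0}, {"grip": 0, "offset": [0, 0, -0.025], "twist": 0}, {"grip": 0, "offset": [0, 0, -0.025], "twist": 0}, {"grip": 0, "offset": [0, 0, -0.025], "twist": 0}, {"grip": 0, "offset": [0, 0, -0.02], "twist": 0}, {"grip": 0, "offset": [0, 0, 0], "twist": 0}, {"grip": 0, "offset": [0, 0, 0], "twist": 0}, {"grip": 0, "offset": [0, 0, 0], "twist": 0}]}}

```text
clock: 20.85
position: [0.5572, -0.1936, 0.264]
tcp_rot: [-0.017, -3.14, -0.001]
wrist_force: [0.2, 0.2, 0.4]
finger_gap: -0.002
grip_force: 0.0
```

Run:
```python
from h import *
import cv2
S=capture("scene");cv2.imwrite("pics/s6.png",cv2.resize(S["pixels"][110:310,170:436,::-1],None,fx=3,fy=3)[:600])
```

```text
(no output)
```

View pics/s6.png

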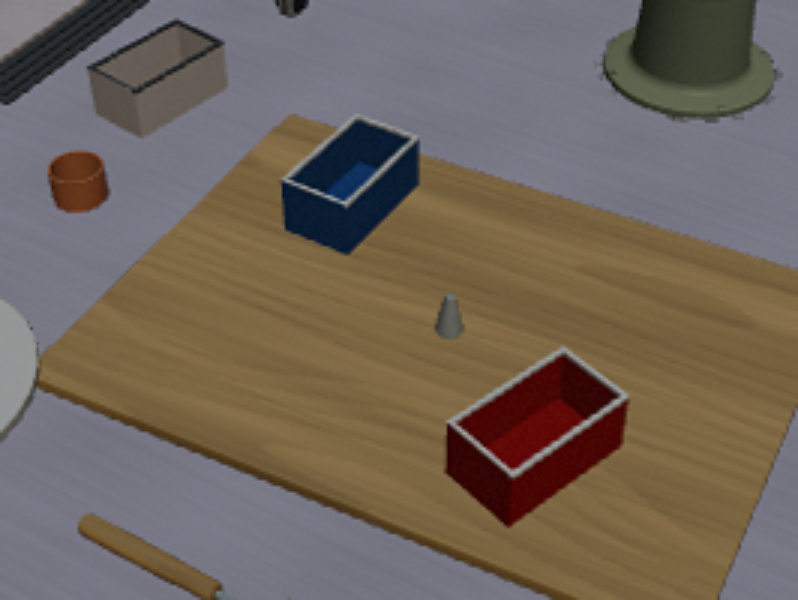

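Both tins lie mouth up, blue at about (350,185) and red at about (537,435). The nozzle still stands at (450,315) and the robot is clear of everything.

```bash
python3 -c "
from cell import *
print(job_done())"
```

```text
the job is handed in; nothing more can be done
None
```

Both tins now lie on their bases with mouths up, each tipped about its heel where it stood, and the job is handed in at about 21 s; the first push at red went over its top without touching, because the fingertips sat about 30 mm higher than reported.

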